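# Check the round well of the heating block with the depth rod

## Robot

A 6-joint arm with a two-finger parallel gripper is mounted at the origin on the work surface. World frame = base frame: x ahead of the robot, y to its left, z up, the work surface at z = 0. Lengths are in mm, angles in rad, forces in N, time in s.
With the tool pointing down it reaches from about 425 to 925 mm from the base axis. Payload 12.5 kg.
Tool frame: the origin (TCP) lies at the very end of the fingers, on their centre line; the grasp point (between the pads) lies 19 mm behind it; z points along the fingers, x is the direction in which the jaws open and shut, and the axes are right-handed (so a half turn about z gives the same grasp; the last joint's range is limited). The gripper opens to 85 mm and grips with 20 to 120 N. Pads are 22 mm wide; open, the fingers measure 114 mm over their backs; the gripper's body (76 mm by 85 mm) begins 54 mm behind the grasp point. The pads swing forward as they close: fully open they stand 13 mm farther back than shut.
Start: joints at [-1.293, 0.491, 1.559, -0, 1.092, -0.106], TCP at [234.053, -579.538, 231.327] pointing down, gripper open.
Joint ranges: [-3.1, 3.1], [-0.84, 2.19], [0.05, 2.79], [-1.13, 4.28], [0.06, 2.93], [-2.69, 2.69]. Speed limits (rad/s): [2.22, 2.22, 2.79, 3.14, 3.14, 3.14].

## Interface

Orientations are given as a unit quaternion [x, y, z, w].
In Python, from bench import arm gives the robot as it stands. The module is installed in compiled form; this text tells all that it offers. Calls block until the motion is done:
- arm.move_ptp(position, orientation): joint-space move of the TCP to a pose.
- arm.line_to(position, rotation=None, rate=150, max_force=None): straight line of the TCP; rotation=None keeps the orientation; rate is the mean speed in mm/s. With max_force (N) it stops when the force on the tool has changed by that much, and returns True; else False.
- arm.goto_joints(angles): joint-space move.
- arm.grip(opening, squeeze=None): opening from 0.0 (shut) to 1.0 (fully open); squeeze is the grip in N (None keeps the last); returns when the fingers have stopped.
- arm.pause(seconds).
- arm.solve_ik(position, orientation): joint angles nearest the present ones, or None.
- arm.snapshot(name): name is "side" or "top"; returns the picture (420x560x3 uint8, red, green, blue); there is no depth.
- arm.camera_info(name): a dict with "fx", "fy", "cx", "cy" (pixels), "R" (3x3) and "t" (3): a world point X has camera coordinates R X + t. Camera axes: x right, y down, z forward; pixel columns grow to the right and rows downward; lengths in mm; the calibration is good to about 2 mm. A picture is of the moment at which its call begins. camera_info takes no time and is no camera call.
A pose or a line that the arm cannot do raises arm.PlanningError and nothing moves.
- arm.close_job(): hands the job in, once; it reports no verdict.
Readings, each from a call of its own:
- arm.get_time_s(): time.
- arm.get_joints(): joint angles.
- arm.get_qd(): joint speeds.
- arm.get_tau(): joint torques, N m.
- arm.get_tool_pos(): TCP position.
- arm.get_orientation(): TCP orientation.
- arm.get_force(): force on the tool from outside, world axes, zero at the start.
- arm.get_ft_torque(): the same for the moment, N m.
- arm.get_width(): opening from 0.0 (shut) to 1.0 (fully open).
Only numpy, scipy, OpenCV 4.12 (cv2) and the standard library are available. Lean on these libraries where they do the work, as an engineer would, in place of code of your own. Each camera call takes 0.05 s, during which the arm holds its last target. There are 200 camera calls.

## Task

Check that the round well of the aluminium heating block is clear: take the tall depth rod, lower it foot first into the round well (not the square one) until it bottoms out, and keep it lightly pressed on the bottom, still in the gripper, for about two seconds. Then let go and leave the rod standing upright in the round well; leave the short tamper standing where it is.

Things in the scene. Friction and masses are not known exactly. Their poses are not given: they have to be found in the camera images.
- rod_mid (a point): Depth rod: loose plain-metal rod, 170 mm tall, 200 to 325 g, standing on a round foot 34 mm across, 10 mm thick. A 12 mm shank with dark ring marks rises to 80 mm, then a round handle 20 mm across from 80 to 165 mm above the underside. This point: on its axis, half-way up, 85 mm above the underside; the middle of the handle is 38 mm higher. z points up along the rod; yaw does not matter.
- well_floor (a point): Centre of the floor of the round well in the heating block. The well is a blind round hole 55 mm across and 45 mm deep, open upward; its mouth and the block's top are 70 mm above the table and its floor 25 mm above the table. z is up; the square well's centre lies 92 mm away along this point's +x axis.
- heater: Heating block, fixed, but at a new place and any yaw each run: aluminium block 190 x 100 mm on a grey base 215 x 125 x 20 mm, 70 mm high in all, with a round well and a square well (55 mm wide, 45 mm deep) side by side along its length. Origin at the centre of its underside, x along its length towards the square well, z up.
- tamper_mid (a point): A short metal tamper, loose, 95 mm tall, standing on a square foot 42 x 42 x 14 mm, with a 14 mm shank and a rounded knob 28 mm across: a bystander near the rod, not to be used. This point is on its axis, 47.5 mm above its underside; z points up.
Mind the look-alikes: they are no part of the job. What is shaped like the part that bears tamper_mid but orange is not meant.

How it is judged:
By the outcome, as a careful person would: the job done as asked, in the order asked, and still so for the second after the job is handed in, with the robot touching nothing.
It also fails if it takes over 38 s, if anything falls off the work surface, if the arm or the gripper's body presses on something with over 40 N, if the wrist force passes 120 N, or if a joint passes its speed limit or range.

## Working session

There is one attempt and no reset: what is moved stays moved. The work goes in short steps, each a Python script; the robot and the scene stay as the last script left them, time stands still between calls to the robot, and variables do not carry over. Pictures are saved under pics/ and viewed, about 8 in all and at most 12, crops included, and the job is handed in when it is done.

```bash
mkdir -p pics
python3 - <<'E'
from bench import arm
import cv2,numpy as np
np.set_printoptions(precision=4,suppress=True)
for n in("top","side"):
    im=arm.snapshot(n); cv2.imwrite(f"pics/{n}0.png",im[:,:,::-1]); c=arm.camera_info(n)
    print(n,{k:np.array(v) for k,v in c.items()}, "C",-np.array(c["R"]).T@np.array(c["t"]))
print(arm.get_time_s(),arm.get_orientation(),arm.get_width())
E
```

```text
top {'fx': array(443.8653), 'fy': array(443.8653), 'cx': array(278.3456), 'cy': array(207.883), 'R': array([[ 0.0038, -0.9997, -0.0248],
       [-0.9938, -0.001 , -0.1109],
       [ 0.1109,  0.0251, -0.9935]]), 't': array([ 83.7393, 563.3948, 822.4056])} C [468.4316  63.6528 881.6445]
side {'fx': array(409.9573), 'fy': array(409.9573), 'cx': array(283.0043), 'cy': array(213.801), 'R': array([[ 0.9892, -0.1451,  0.0196],
       [-0.0611, -0.5308, -0.8453],
       [ 0.1331,  0.835 , -0.5339]]), 't': array([-530.4017,  149.3765,  566.5412])} C [ 458.4111 -470.7384  439.173 ]
0.1 [ 0.829  -0.5593 -0.0004 -0.0003] 0.9971223523136646
```

View pics/top0.png

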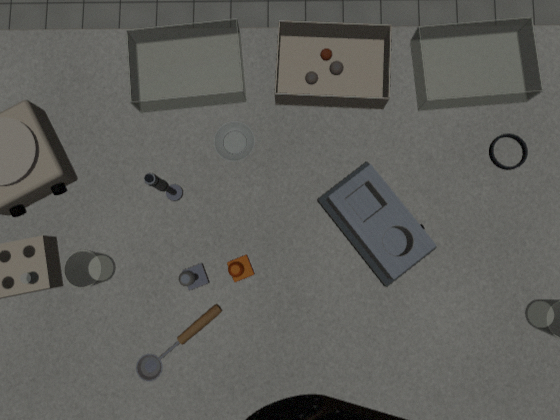

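View pics/side0.png

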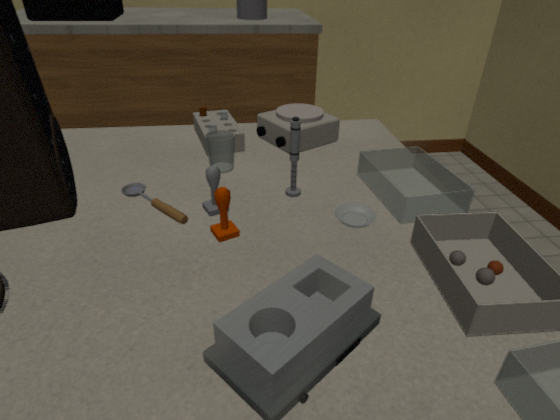

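Candidates for the rod, in the top view:
- Tall slim rod with ring marks and a round foot, foot (175,192), head (151,179). This is the depth rod.
- Grey tamper with a square foot (197,277): the bystander.
- Orange tamper (240,268): the look-alike.
- Ladle (150,366).

Wells in the top view: round (397,241), square (365,200). I'll check these in one close-crop composite.

```bash
cat > h.py <<'E'
import numpy as np,cv2
from bench import arm
def ray(n,uv):
    c=arm.camera_info(n);R=np.array(c["R"]);t=np.array(c["t"])
    d=R.T@np.array([(uv[0]-c["cx"])/c["fx"],(uv[1]-c["cy"])/c["fy"],1]);return -R.T@t,d
def onplane(n,uv,z):
    C,d=ray(n,uv);return C+d*(z-C[2])/d[2]
def proj(n,X):
    c=arm.camera_info(n);p=np.array(c["R"])@X+np.array(c["t"]);return c["fx"]*p[0]/p[2]+c["cx"],c["fy"]*p[1]/p[2]+c["cy"]
def crop(im,x,y,w,h,s):
    o=cv2.resize(im[y:y+h,x:x+w],None,fx=s,fy=s,interpolation=cv2.INTER_CUBIC)
    for i in range(0,w,10):
        cv2.line(o,(i*s,0),(i*s,6),(0,255,255),1)
        if i%20==0: cv2.putText(o,str(x+i),(i*s,16),0,.35,(0,255,255),1)
    for i in range(0,h,10):
        cv2.line(o,(0,i*s),(6,i*s),(0,255,255),1)
        if i%20==0: cv2.putText(o,str(y+i),(8,i*s+4),0,.35,(0,255,255),1)
    return cv2.convertScaleAbs(o,alpha=1.5)
E
python3 - <<'E'
from h import *
t=cv2.imread("pics/top0.png");s=cv2.imread("pics/side0.png")
a=crop(t,130,160,80,60,5);b=crop(s,260,110,80,100,3);c=crop(t,330,170,100,75,4)
c=crop(t,340,170,80,100,4);d=crop(s,210,255,170,85,4) 
o=np.zeros((600,800,3),np.uint8)
def put(i,x,y):
    h=min(i.shape[0],600-y);w=min(i.shape[1],800-x);o[y:y+h,x:x+w]=i[:h,:w]
put(a,0,0);put(b,410,0);put(crop(t,350,170,80,90,3),0,310);put(crop(s,230,255,130,95,3),260,310)
cv2.imwrite("pics/crop1.png",o)
E
```

```text
(no output)
```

View pics/crop1.png

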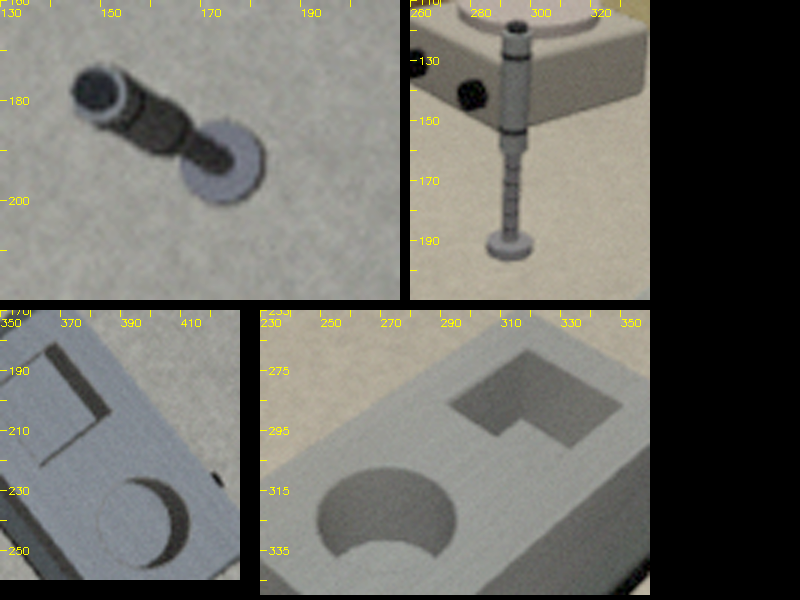

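Run:
```python
from h import *
np.set_printoptions(precision=1,suppress=True)
print("foot",onplane("top",(174.4,192.4),8),onplane("side",(293.3,191),10))
print("head",onplane("top",(149.6,178),170),onplane("side",(295.7,119),170))
w=onplane("top",(397.5,241.2),70);w2=onplane("side",(272.3,325),70);s=onplane("top",(365.3,201.7),70)
print("well",w,w2,"sq",s,np.linalg.norm(w-s))
# refine by contour: side/top ellipse of predicted mouth centre
t=onplane("top",(197,277),7);print("tamper",t)
for n,f in(("top",(174.4,192.4)),):
    e=onplane(n,(f[0]+8.4,f[1]),8)-onplane(n,(f[0]-8.4,f[1]),8);print("foot dia",np.linalg.norm(e))
for X in (onplane("top",(174.4,192.4),8),w):print("reach",np.hypot(X[0],X[1]))
```

```text
foot [596.9 293.8   8. ] [600.8 288.8  10. ]
head [596.9 292.7 170. ] [600.1 288.7 170. ]
well [ 498.4 -132.2   70. ] [ 502.2 -134.9   70. ] sq [570.6 -75.4  70. ] 91.83440376556808
tamper [429.7 244.6   7. ]
foot dia 33.81900912528081
reach 665.2799235910934
reach 515.6642624430986
```

Run:
```python
from h import *
np.set_printoptions(precision=2,suppress=True)
q=arm.get_orientation();G=np.array([598.9,291]);W=np.array([500.3,-133.5])
for P in (G,W): print(arm.solve_ik([*P,116.],q),arm.solve_ik([*P,300.],q))
arm.move_ptp([*G,230.],q)
print(arm.line_to([*G,116.],rate=120,max_force=15),arm.get_tool_pos(),arm.get_force())
arm.grip(0.0,50)
print(arm.get_width(),arm.get_force(),arm.get_time_s())
arm.line_to([*G,266.],rate=150)
print(arm.get_width(),arm.get_force(),arm.get_ft_torque(),arm.get_time_s())
a=arm.snapshot("side")[:,:,::-1];b=arm.snapshot("top")[:,:,::-1]
cv2.imwrite("pics/lift.png",np.hstack([crop(a,220,40,130,180,3),crop(b,80,100,130,180,3)]))
```

```text
[0.35 0.67 1.56 0.   0.91 1.54] [0.35 0.5  1.36 0.   1.29 1.54]
[-0.39  0.5   1.94  0.    0.71  0.8 ] [-0.39  0.27  1.72  0.    1.15  0.8 ]
False [599.25 291.15 116.77] [-0.47  0.29 -0.46]
0.21965615122117726 [-0.71  0.2   2.58] 5.125
0.21824562030960637 [-0.08 -0.75 -3.4 ] [-0.04  0.01  0.02] 6.275
```

View pics/lift.png

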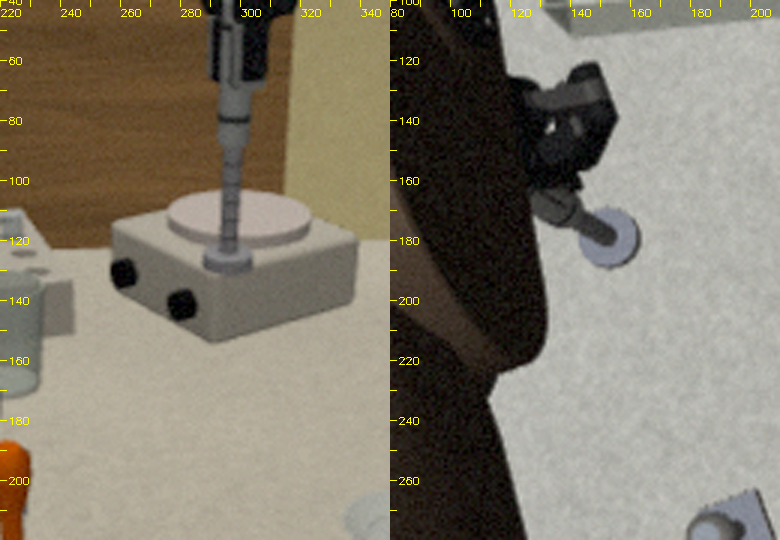

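The rod is held by the handle and upright: foot at (296,125) in side, (152.5,179) in top. Next I carry it over the well and look again.

Run:
```python
from h import *
np.set_printoptions(precision=2,suppress=True)
print("foot lifted",onplane("top",(152.5,179),157),onplane("side",(296,124.5),160),arm.get_tool_pos())
W=np.array([500.3,-133.5])
arm.line_to([*W,246.],rate=220)
arm.line_to([*W,206.],rate=120)
print(arm.get_tool_pos(),arm.get_width(),arm.get_force(),arm.get_time_s())
a=arm.snapshot("side")[:,:,::-1];b=arm.snapshot("top")[:,:,::-1]
cv2.imwrite("pics/over.png",np.hstack([crop(a,210,215,130,180,3),crop(b,330,150,130,180,3)]))
```

```text
foot lifted [597.53 291.99 157.  ] [600.53 285.63 160.  ] [598.66 290.89 264.89]
[ 500.54 -133.34  206.21] 0.2216583302867303 [ 1.36  0.02 -2.74] 8.9917
```

View pics/over.png

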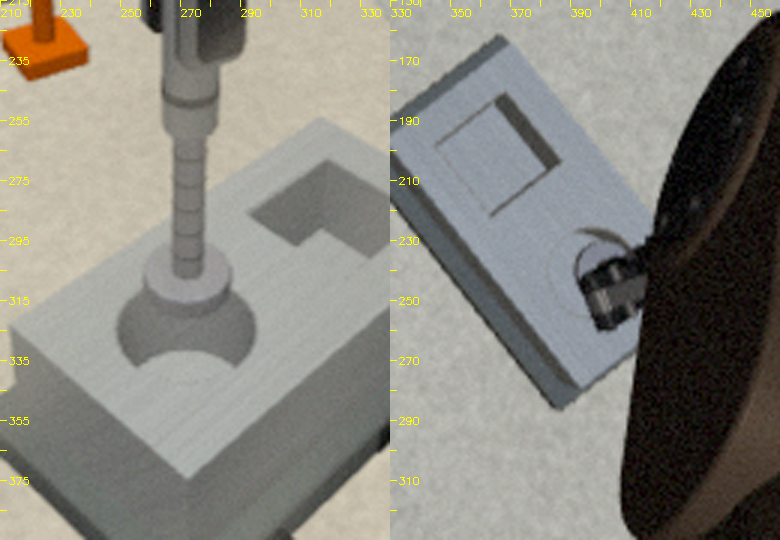

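The foot hangs just above the round well: foot disc (272.7,306) and mouth centre (272.3,325) in side. I'll compare both through the same camera, shift if it's small, then descend.

Run:
```python
from h import *
np.set_printoptions(precision=2,suppress=True)
f=onplane("side",(272.7,305),100);w=onplane("side",(272.3,325),70)
print("foot",f,"well",w)
d=(w-f)[:2];print("d",d)
if np.linalg.norm(d)>7: raise SystemExit("check")
P=np.array([500.3,-133.5])+d/2
print(arm.line_to([*P,156.],rate=80,max_force=8),arm.get_tool_pos(),arm.get_force())
hit=arm.line_to([*P,132.],rate=20,max_force=6)
print(hit,arm.get_tool_pos(),arm.get_force(),arm.get_ft_torque(),arm.get_time_s())
```

```text
foot [ 502.84 -132.46  100.  ] well [ 502.25 -134.88   70.  ]
d [-0.59 -2.42]
False [ 500.23 -134.8   156.32] [ 0.07 -0.55 -3.05]
True [ 499.73 -134.27  140.78] [-0.14  3.55  4.63] [0.76 0.21 0.01] 10.6417
```

Run:
```python
from h import *
np.set_printoptions(precision=2,suppress=True)
for i in range(5):
    arm.pause(0.48);print(arm.get_tool_pos(),arm.get_force(),arm.get_width())
a=arm.snapshot("side")[:,:,::-1];print(arm.get_time_s())
cv2.imwrite("pics/press.png",crop(a,210,180,130,180,3))
```

```text
[ 499.71 -134.29  140.79] [-0.51  3.2   5.9 ] 0.21817145355910658
[ 499.7  -134.28  140.78] [-1.64  1.78  5.25] 0.22026147663383763
[ 499.7  -134.27  140.81] [-1.16  3.1   5.93] 0.2180107537595036
[ 499.7  -134.28  140.81] [-1.5   4.31  6.03] 0.2164372422463487
[ 499.71 -134.27  140.8 ] [-0.73  2.87  5.73] 0.22336179764006764
13.1083
```

View pics/press.png

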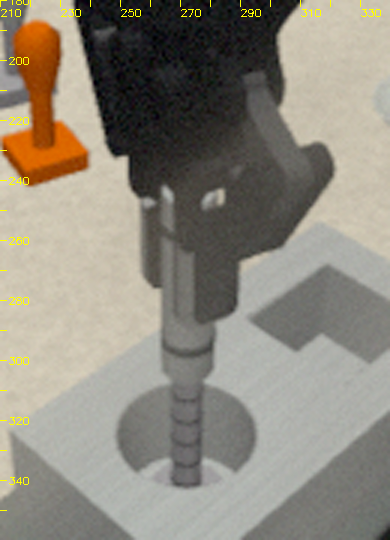

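The foot is on the well floor at about 9 N net, held for 2.4 s. The shank stands in the mouth at (271,340). Releasing now.

Run:
```python
from h import *
np.set_printoptions(precision=2,suppress=True)
arm.grip(0.5);arm.grip(1.0)
p=arm.get_tool_pos();print(p,arm.get_force(),arm.get_width())
print(arm.line_to([p[0],p[1],270.],rate=100,max_force=15))
arm.line_to([430,-330,300.],rate=200)
arm.pause(.5)
a=arm.snapshot("side")[:,:,::-1];b=arm.snapshot("top")[:,:,::-1];print(arm.get_time_s(),arm.get_force())
cv2.imwrite("pics/end.png",np.hstack([crop(a,190,150,190,240,2),crop(b,160,120,200+20,240,2)]))
cv2.imwrite("pics/endtop.png",b);cv2.imwrite("pics/endside.png",a)
```

```text
[ 499.61 -134.53  140.54] [-0.76 -0.07  0.59] 0.9991860148071485
False
17.2083 [0.47 0.78 0.19]
```

View pics/end.png

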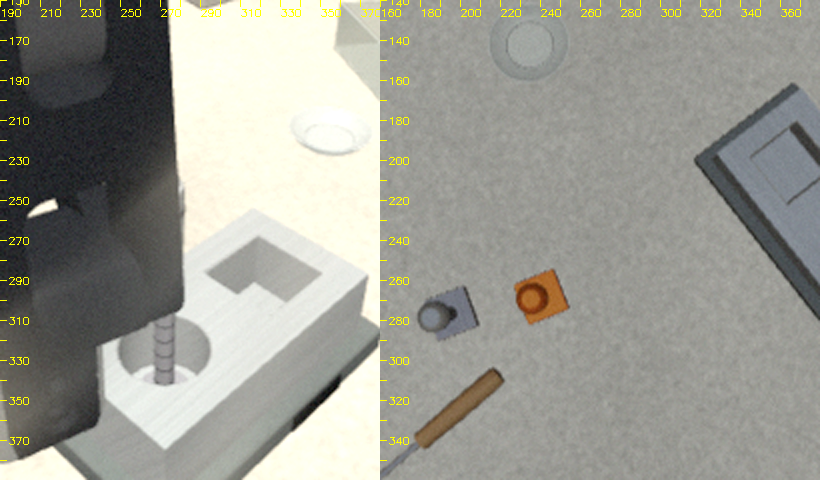

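View pics/endtop.png

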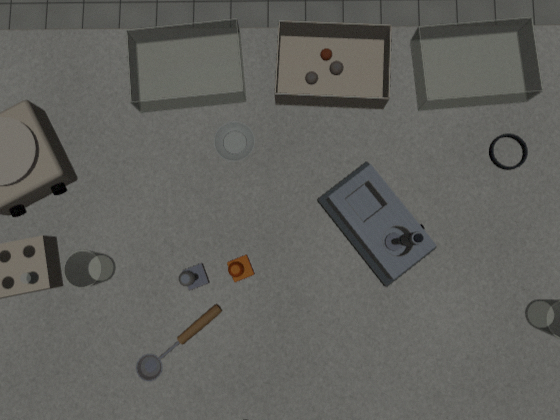

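The rod stands in the round well: foot (398,242), head (418,238) in top. Both tampers are unmoved, and the gripper is clear of everything. I'll do a quick uprightness check, then hand in.

Run:
```python
from h import *
print(onplane("top",(418,238),195),onplane("top",(398,242),35))
arm.close_job()
```

```text
[ 498.794342   -133.40803439  195.        ] [ 498.21442136 -141.55596154   35.        ]
the job is handed in; nothing more can be done
```

The depth rod is standing in the round well and the job is handed in, at about 17 s of the 38 s allowed.

- **Grasp and carry:** I gripped the rod by its handle with 50 N and lifted it over the round well. I checked there that the foot and the mouth of the well lined up, agreeing to 2.5 mm in the side view.
- **Bottoming out:** the foot stopped with its underside about 24 to 25 mm above the table, where the floor should be at 25 mm. I held it pressed there at about 9 N for 2.4 s, still in the gripper, then let go and backed away.
- **Last pictures:** the rod stands in the round well and the gripper is well clear. The tamper and the orange look-alike are where they started.
- **A check that disagreed:** the head measures at (499, -133), where it should be. The foot, read by eye and partly hidden, came out 8 mm off in y. I put this down to the rough pixel reading rather than a lean, but did not measure it again.
- **Camera spread:** before the pick, the two cameras differed by 4 to 6 mm on positions, so I used their mean.

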